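Wind the enclosure to the mark and hold its cover ready for the screws

TASK

Wind the round handwheel of the small blue slide clockwise until the black pointer on the carriage points at the red clip on the scale. Then take the steel cover plate by its black handle and hold it level, about 1 cm above the open aluminium enclosure on the carriage, with its four holes over the four threaded holes (either way round) so that screws could be started; the cover must never touch the enclosure or the slide. Finish while still holding it there, still and clear of everything, and leave the mug, the yellow tin and the screwdriver where they are.

Things in the scene. Friction and masses are not known exactly. Their poses are not given: they have to be found in the camera images.
- fixture: Blue base plate of a rack-and-pinion slide fixed to the bench, 120 x 300 mm, 12 mm thick. Origin on its underside on the centre line (the plate reaches from y -145 to +155 mm of it); its y axis is the direction in which the carriage moves away from the handwheel, z up. The handwheel stands at y -100 mm.
- handwheel (a joint): Turning angle of the handwheel, rad, 0 at the start, growing clockwise seen from above, stop at 4.4. Each rad moves the carriage 12 mm along the fixture's +y, away from the wheel. Light friction (about 0.05 N m); it stays where it is left.
- wheel_centre (a point): Middle of the dark knurled handwheel, on its vertical axis, half-way up its rim: a solid disc 56 mm in diameter and 20 mm high, on a 44 mm column that begins 18 mm below this point. It is the same all round, so it can be gripped across its diameter from above at any yaw; nothing stands within 70 mm of the axis up to its height.
- pointer (a point): Tip of the small black pointer on the front (fixture -x) side of the carriage, over the white scale; it moves with the carriage along the fixture's y.
- mark (a point): Middle of the red clip, 8 mm wide along the scale, clamped on the front edge of the base. The pointer points at it when both have the same y in the fixture's frame, within half the clip's width; at the start it lies 26 to 40 mm further along +y than the pointer.
- enclosure_top (a point): Centre of the rim of the open aluminium enclosure that the carriage carries, 66 mm above the bench. Enclosure 90 mm (own x) by 120 mm (own y), 38 mm deep; axes parallel to the fixture's. Nothing inside stands above the rim.
- thread_a (a point): Centre of the 6 mm threaded hole in the enclosure's corner at x -35, y -50 mm from enclosure_top, level with the rim. The four corners have such holes, at x +-35, y +-50 mm.
- thread_b (a point): Centre of the threaded hole in the opposite corner, at x +35, y +50 mm from enclosure_top.
- cover_handle (a point): Centre of the straight black handle of the loose cover plate: a bar 10 mm wide (cover x), 80 mm long (cover y), 12 mm high, centre 36 mm above the plate's underside and 32 mm above its upper face; its posts are centred 35 mm either side and the space between them under the bar is free. Axes of the cover. The cover weighs about 0.2 kg and starts flat on the brown hardboard (3 mm thick) on the bench, handle up.
- cover_under (a point): Centre of the underside of the steel cover plate, 90 mm (x) by 120 mm (y), 4 mm thick; z up out of the plate towards the handle.
- hole_a (a point): Centre of the 9 mm through hole of the cover at x -35, y -50 mm from its centre, on the underside. The four holes lie at x +-35, y +-50 mm.
- hole_b (a point): Centre of the opposite hole, at x +35, y +50 mm.
- cover: The cover plate as a whole with its handle; origin at the centre of its underside.
- mug_mid (a point): Dark grey and white mug, 82 x 114 x 97 mm, centre; a bystander.
- tin_mid (a point): Round tin with a yellow lid, 49 mm in diameter, 24 mm high, centre; a bystander.
- driver_mid (a point): Red and black screwdriver, 201 mm long, lying; its middle; a bystander.

How it is judged:
By the outcome, as a careful person would: the job done as asked, in the order asked, and still so for the second after the job is handed in, while the arm keeps its last pose, push and grip.
It also fails if it takes over 72 s, if anything falls off the work surface, if the arm or the gripper's body presses on something with over 40 N, if the wrist force passes 120 N, or if a joint passes its speed limit or range.

ROBOT

A 6-joint arm with a two-finger parallel gripper is mounted at the origin on a cart in front of the work surface, level with it; the furniture and walls round the work are solid. World frame = base frame: x ahead of the robot, y to its left, z up, the work surface at z = 0. Lengths are in m, angles in rad, forces in N, time in s.
With the tool pointing down it reaches from about 0.375 to 0.925 m from the base axis. Payload 5.7 kg.
Tool frame: the origin (TCP) lies between the finger pads; the fingertips stand 19 mm ahead of it and the grasp point (between the pads) is the TCP (tip_reach is the z of the fingertips in the tool frame, in m); z points along the fingers, y is the line along which they close (so a half turn about z gives the same grasp; the last joint's range is limited). The gripper opens to 88 mm and grips with 3 to 60 N. Pads are 20 mm wide; open, the fingers measure 115 mm over their backs; the gripper's body (75 mm by 178 mm) begins 61 mm behind the grasp point.
Start: joints at [-1.464, 0.359, 1.51, -0, 1.272, -0.115], TCP at [0.132, -0.585, 0.242] pointing down, gripper open.
Joint ranges: [-2.97, 2.97], [-1.01, 2.36], [0.21, 2.38], [-0.96, 4.11], [0.2, 2.71], [-2.98, 2.98]. Speed limits (rad/s): [2.39, 2.39, 3.14, 3.14, 3.14, 3.14].

INTERFACE

Orientations are given as a unit quaternion [w, x, y, z].
In Python, from station import goto, move_l, movej, command_gripper, hold, solve_ik, read_state, get_image, camera_params, PlanningError, hand_in, find_in, cut_out, tip_reach gives the robot as it stands. The module is installed in compiled form; this text tells all that it offers. Calls block until the motion is done:
- goto(position, orientation): joint-space move of the TCP to a pose.
- move_l(position, rotation=None, feed=0.15, contact_N=None): straight line of the TCP; rotation=None keeps the orientation; feed is the mean speed in m/s. With contact_N (N) it stops when the force on the tool has changed by that much, and returns True; else False.
- movej(angles): joint-space move.
- command_gripper(opening): opening from 0.0 (shut) to 1.0 (fully open); the grip force is fixed at half the most; returns when the fingers have stopped.
- hold(seconds).
- solve_ik(position, orientation): joint angles nearest the present ones, or None.
- read_state(): the state.
- get_image(name): name is "scene" or "top" or "wrist"; returns the picture (420x560x3 uint8, red, green, blue); there is no depth.
- camera_params(name): a dict with "fx", "fy", "cx", "cy" (pixels), "xyz" and "orientation" of the camera in the world. Camera axes: x right, y down, z forward; pixel columns grow to the right and rows downward; lengths in m; the calibration is good to about 2 mm. A picture is of the moment at which its call begins: read the wrist's pose just before it. camera_params takes no time and is no camera call; for the wrist camera it gives the pose at the moment of the call.
A pose or a line that the arm cannot do raises PlanningError and nothing moves.
- hand_in(): hands the job in; it is judged then, once.
Trained networks look in the newest picture that a camera, given by its name, has taken for a name from the list of things; names that differ only in an ending like _2 or _b are one class to them, and where a whole thing is asked for, a point or a joint stands for the part that bears it (a point fixed in the world has none). Each returns a list of dicts, best first, with "p" (0 to 1); they miss things now and then, are a little off and sometimes report something else, mostly with a low value. They report only what shows in the picture. A call takes as long as a camera call.
- find_in(target, camera): "position" ([column, row] in pixels, amid what is visible of it).
- cut_out(target, camera): "mask" (420x560 bool, what is visible of it) and "position" ([column, row] in pixels, amid what is visible of it).
The state is a dict: "clock": time; "q": joint angles; "qd": joint speeds; "joint_efforts": joint torques, N m; "eef_pos": TCP position; "eef_rot": TCP orientation; "force": force on the tool from outside, world axes, zero at the start; "ft_torque": the same for the moment, N m; "opening": opening from 0.0 (shut) to 1.0 (fully open); "finger_force": force on a finger pad.
Only numpy, scipy, OpenCV 4.12 (cv2) and the standard library are available. Lean on these libraries where they do the work, as an engineer would, in place of code of your own. Each camera call takes 0.05 s, during which the arm holds its last target. There are 200 camera calls.

## Working session

There is one attempt and no reset: what is moved stays moved. The work goes in short steps, each a Python script; the robot and the scene stay as the last script left them, time stands still between calls to the robot, and variables do not carry over. Pictures are saved under pics/ and viewed, at most 10 in all, crops included, and the job is handed in when it is done.

```bash
mkdir -p pics; cat > h.py <<'E'
import numpy as np, cv2
from station import *
from scipy.spatial.transform import Rotation as R
def rot(q): return R.from_quat([q[1],q[2],q[3],q[0]])
def quat(r): x=r.as_quat(); return [x[3],x[0],x[1],x[2]]
def down(yaw):  # tool z down, tool y (closing) at angle yaw from world y... tool x at yaw
    return quat(R.from_euler('z',yaw)*R.from_euler('x',np.pi))
def pix2z(cp,uv,z):
    d=rot(cp['orientation']).apply([(uv[0]-cp['cx'])/cp['fx'],(uv[1]-cp['cy'])/cp['fy'],1]); c=np.array(cp['xyz'])
    return c+d*(z-c[2])/d[2]
def proj(cp,p):
    q=rot(cp['orientation']).inv().apply(np.array(p)-cp['xyz']); return np.array([cp['fx']*q[0]/q[2]+cp['cx'],cp['fy']*q[1]/q[2]+cp['cy']])
def save(img,n): cv2.imwrite('pics/'+n,cv2.cvtColor(img,cv2.COLOR_RGB2BGR))
E
python3 - <<'E'
from h import *
for c in ['top','scene']:
    im=get_image(c); save(im,c+'0.png'); cp=camera_params(c); print(c,{k:np.round(v,3) for k,v in cp.items()})
    for t,z in dict(wheel_centre=.05,pointer=.03,mark=.015,enclosure_top=.066,thread_a=.066,cover_handle=.039,hole_a=.007,cover_under=.003,mug_mid=.05,tin_mid=.012,driver_mid=.01).items():
        for r in find_in(t,c)[:4]: print(t,round(r['p'],2),np.round(r['position'],1),np.round(pix2z(cp,r['position'],z),3))
s=read_state(); print(s['eef_rot'],s['clock'],tip_reach)
E
```

```text
top {'fx': np.float64(393.752), 'fy': np.float64(393.752), 'cx': np.float64(281.46), 'cy': np.float64(209.602), 'xyz': array([ 0.396, -0.145,  1.116]), 'orientation': array([-0.065,  0.708, -0.702,  0.048])}
wheel_centre 0.7 [236.9 232.7] [0.504 0.003 0.05 ]
wheel_centre 0.36 [194.1 235.8] [0.494 0.12  0.05 ]
pointer 0.84 [189.2 233.9] [0.501 0.139 0.03 ]
pointer 0.72 [389.2 238.5] [ 0.493 -0.413  0.03 ]
mark 0.57 [190.1 233.1] [0.505 0.141 0.015]
enclosure_top 0.91 [191.2 233.8] [0.498 0.124 0.066]
thread_a 0.82 [192.5 231.6] [0.504 0.121 0.066]
thread_a 0.56 [238.4 238.1] [ 0.488 -0.003  0.066]
cover_handle 0.78 [387.5 239.7] [ 0.489 -0.406  0.039]
cover_handle 0.55 [188.1 230.8] [0.509 0.14  0.039]
hole_a 0.68 [390.2 240.7] [ 0.489 -0.422  0.007]
cover_under 0.57 [388.4 238.8] [ 0.495 -0.418  0.003]
cover_under 0.43 [163.1 164.2] [0.709 0.233 0.003]
mug_mid 0.59 [164.5 165.6] [0.692 0.213 0.05 ]
tin_mid 0.52 [293.7 192.2] [ 0.625 -0.151  0.012]
driver_mid 0.83 [385.3 192. ] [ 0.628 -0.412  0.01 ]
driver_mid 0.69 [382.2 241.1] [ 0.488 -0.399  0.01 ]
scene {'fx': np.float64(531.852)
[... 314 characters left out ...]
0.515 0.147 0.03 ]
mark 0.52 [245.9 186.9] [0.529 0.08  0.015]
enclosure_top 0.72 [232.7 176.5] [0.482 0.077 0.066]
thread_a 0.67 [233.  175.6] [0.486 0.084 0.066]
cover_handle 0.68 [230.5 174.5] [0.505 0.154 0.039]
cover_handle 0.59 [309.7 263.5] [ 0.457 -0.473  0.039]
hole_a 0.62 [309.  260.8] [ 0.487 -0.419  0.007]
cover_under 0.76 [308.1 257.5] [ 0.496 -0.398  0.003]
cover_under 0.32 [249.1 182.6] [0.564 0.13  0.003]
mug_mid 0.77 [269.4 153.6] [0.7   0.235 0.05 ]
tin_mid 0.48 [308.  207.1] [ 0.639 -0.156  0.012]
driver_mid 0.75 [344.5 245.9] [ 0.609 -0.408  0.01 ]
driver_mid 0.45 [231.5 174.8] [0.531 0.212 0.01 ]
[-5.13630864e-05  9.93856891e-01  1.10672836e-01 -1.47834587e-05] 1.2 0.019
```

```bash
python3 - <<'E'
import cv2
a=cv2.imread('pics/top0.png')[130:320,150:430]; cv2.imwrite('pics/a.png',cv2.resize(a,None,fx=2.85,fy=2.85,interpolation=cv2.INTER_CUBIC))
E
```

```text
(no output)
```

View pics/a.png

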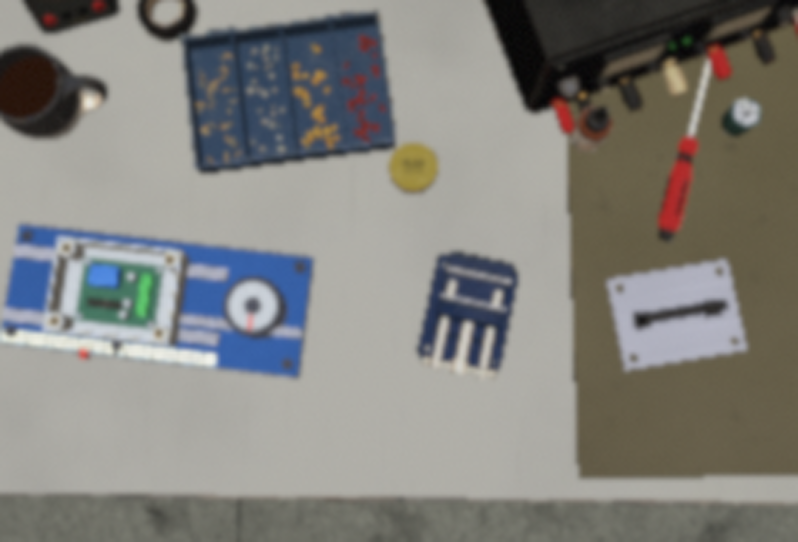

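```bash
python3 - <<'E'
from h import *
cp=camera_params('top')
f=lambda x,y:(x/2.85+150,y/2.85+130)
c=[pix2z(cp,f(*p),.012) for p in [(20,226),(312,258),(298,376),(0,338)]]
print(np.round(c,3)); v=(c[0]-c[1]); v2=c[3]-c[2]; print(np.degrees(np.arctan2(v[1],v[0])),np.degrees(np.arctan2(v2[1],v2[0])))
q0=camera_params('wrist'); s=read_state(); r=rot(s['eef_rot'])
print('cam in tool',r.inv().apply(np.array(q0['xyz'])-s['eef_pos']),r.inv().apply(rot(q0['orientation']).apply([0,0,1])),r.inv().apply(rot(q0['orientation']).apply([1,0,0])),q0['fx'])
for yaw in np.arange(-3.1,3.2,.4):
    q=solve_ik([.48,.05,.3],down(yaw)); print(round(yaw,1),None if q is None else np.round(q,2))
E
```

```text
[[ 0.573  0.24   0.012]
 [ 0.543 -0.054  0.012]
 [ 0.426 -0.043  0.012]
 [ 0.461  0.253  0.012]]
84.14510993196458 83.39452133937729
cam in tool [ 0.08045328  0.00031913 -0.14217008] [-2.91256485e-01  6.06005059e-04  9.56644810e-01] [-1.58401713e-04  9.99999755e-01 -6.81695474e-04] 314.5568811187136
-3.1 [-0.04  0.13  1.67  0.    1.34 -1.65]
-2.7 [-0.04  0.13  1.67  0.    1.34 -2.05]
-2.3 [-0.04  0.13  1.67  0.    1.34 -2.45]
-1.9 [-0.04  0.13  1.67  0.    1.34 -2.85]
-1.5 None
-1.1 [-0.04  0.13  1.67 -0.    1.34  2.63]
-0.7 [-0.04  0.13  1.67 -0.    1.34  2.23]
-0.3 [-0.04  0.13  1.67 -0.    1.34  1.83]
0.1 [-0.04  0.13  1.67 -0.    1.34  1.43]
0.5 [-0.04  0.13  1.67 -0.    1.34  1.03]
0.9 [-0.04  0.13  1.67 -0.    1.34  0.63]
1.3 [-0.04  0.13  1.67 -0.    1.34  0.23]
1.7 [-0.04  0.13  1.67  0.    1.34 -0.17]
2.1 [-0.04  0.13  1.67  0.    1.34 -0.57]
2.5 [-0.04  0.13  1.67  0.    1.34 -0.97]
2.9 [-0.04  0.13  1.67  0.    1.34 -1.37]
```

```bash
python3 - <<'E'
from h import *
goto([.51,.07,.22],down(np.pi-.108))
cp=camera_params('wrist'); im=get_image('wrist'); save(im,'w1.png'); np.save('cp1.npy',cp)
for t,z in dict(wheel_centre=.055,pointer=.03,mark=.015,enclosure_top=.066,thread_a=.066).items():
    for r in find_in(t,'wrist')[:5]: print(t,round(r['p'],2),np.round(r['position'],1),np.round(pix2z(cp,r['position'],z),4))
s=read_state(); print(s['clock'],s['q'],s['eef_pos'])
E
```

```text
wheel_centre 0.64 [201.9 189.2] [ 0.4922 -0.0071  0.055 ]
pointer 0.65 [334.2 181.5] [0.5044 0.1286 0.03  ]
mark 0.65 [365.6 120.6] [0.4458 0.1678 0.015 ]
mark 0.21 [388.  366.6] [0.7708 0.1885 0.015 ]
enclosure_top 0.69 [337.6 180.7] [0.496  0.1263 0.066 ]
thread_a 0.7 [334.4 182.6] [0.4975 0.1232 0.066 ]
4.175 [ 1.57772020e-03  2.59095653e-01  1.71926624e+00 -5.68489273e-05
  1.16322674e+00 -1.46059301e+00] [0.51006978 0.06968592 0.21998081]
```

View pics/w1.png

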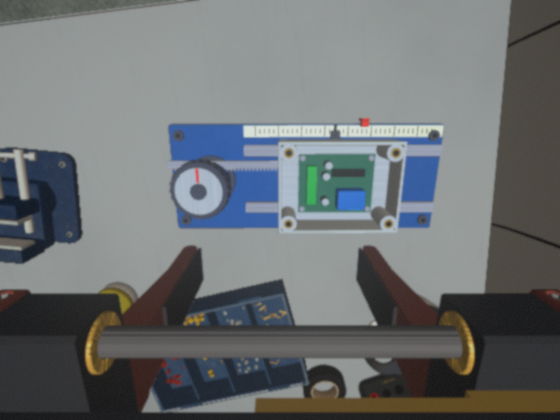

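```bash
python3 - <<'E'
import cv2
a=cv2.imread('pics/w1.png')[110:240,160:450]; cv2.imwrite('pics/b.png',cv2.resize(a,None,fx=2.75,fy=2.75,interpolation=cv2.INTER_CUBIC))
E
```

```text
(no output)
```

View pics/b.png

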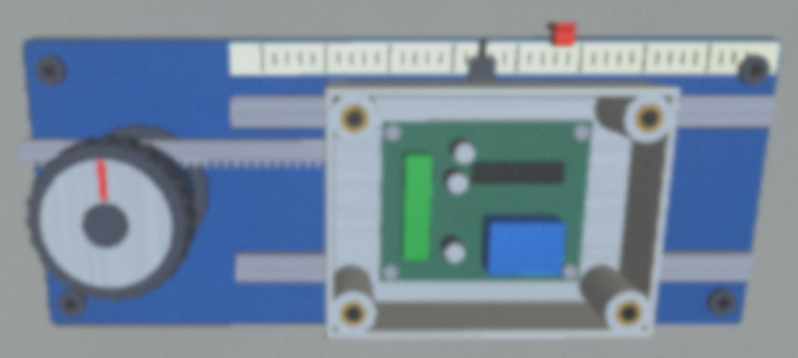

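```bash
cat >> h.py <<'E'
from scipy.optimize import least_squares
def fit_rect(cp,uvs,pts,z,x0):
    """pose (x,y,yaw) of planar pts at height z from pixels"""
    def f(p): 
        w=R.from_euler('z',p[2]).apply(np.c_[pts,np.zeros(len(pts))])+[p[0],p[1],z]
        return np.concatenate([proj(cp,a)-u for a,u in zip(w,uvs)])
    s=least_squares(f,x0); return s.x,np.sqrt(np.mean(s.fun**2))
E
python3 - <<'E'
from h import *
cp=np.load('cp1.npy',allow_pickle=True).item(); g=lambda x,y:np.array([x/2.75+160-.3,y/2.75+110-.3])
uv=[g(355,118),g(649,118),g(628,313),g(353,313)]
pts=[(-.035,-.05),(-.035,.05),(.035,.05),(.035,-.05)]
e,r=fit_rect(cp,uv,pts,.066,[.5,.12,-.1]); print('enc',np.round(e,4),'res px',r)
def f5(p): return np.append(np.concatenate([proj(cp,a)-u for a,u in zip(R.from_euler('z',p[2]).apply(np.c_[pts,np.zeros(4)])+[p[0],p[1],p[3]],uv)]),0)
s=least_squares(f5,[.5,.12,-.1,.066]); print('free z',np.round(s.x,4),np.abs(s.fun).max())
tp=camera_params('top'); u2=(252.5/2.85+150-.3,306/2.85+130-.3)
F=R.from_euler('z',e[2])
t=least_squares(lambda p:np.concatenate([proj(cp,p)-g(106,226),proj(tp,p)-u2]),[.49,0,.06]); print('wheel top tri',t.x,t.fun)
def fx(p): return F.inv().apply(np.asarray(p)-[e[0],e[1],0])
for z in (.04,.05,.06,.07): print(z,np.round(fx(pix2z(cp,g(106,226),z)),4))
for z in (.014,.02,.026,.03): print('ptr',z,np.round(fx(pix2z(cp,g(482,42),z)),4),'mark',np.round(fx(pix2z(cp,g(562,33),z)),4))
print('cornersB',[np.round(fx(pix2z(cp,g(*p),.012)),4) for p in [(26,40),(52,324),(742,324)]])
E
```

```text
enc [ 0.5046  0.1283 -0.1099] res px 0.18422208402586712
free z [ 0.5049  0.1285 -0.1098  0.0648] 0.0845514739070552
wheel top tri [ 0.48970127 -0.0045467   0.07817713] [-0.01387851 -0.0347658  -0.02771834 -0.10452157]
0.04 [ 0.0089 -0.1438  0.04  ]
0.05 [ 0.0065 -0.1411  0.05  ]
0.06 [ 0.0041 -0.1385  0.06  ]
0.07 [ 0.0017 -0.1358  0.07  ]
ptr 0.014 [-0.0583  0.0008  0.014 ] mark [-0.0617  0.0316  0.014 ]
ptr 0.02 [-0.0585 -0.0002  0.02  ] mark [-0.0618  0.03    0.02  ]
ptr 0.026 [-0.0587 -0.0012  0.026 ] mark [-0.0619  0.0285  0.026 ]
ptr 0.03 [-0.0588 -0.0019  0.03  ] mark [-0.062   0.0274  0.03  ]
cornersB [array([-0.0589, -0.1769,  0.012 ]), array([ 0.0588, -0.1777,  0.012 ]), array([0.0585, 0.1189, 0.012 ])]
```

```bash
python3 - <<'E'
from h import *
yaw=-.1099; F=R.from_euler('z',yaw); e=np.array([.5046,.1283,0])
w=np.array([.4898,-.0046,.068])
o=down(np.pi+yaw)
goto([w[0],w[1],.125],o); move_l(list(w),feed=.1)
s=read_state(); print(s['clock'],s['force'],s['q'][5])
command_gripper(0); s=read_state(); print('grip',s['opening']*88,s['finger_force'],s['force'],s['eef_pos'])
q=np.array(s['q']); q[5]+=.031/.012; movej(list(q))
s=read_state(); print(s['clock'],'turned',s['q'][5],s['force'],s['ft_torque'],s['eef_pos'])
command_gripper(1.0); move_l([w[0],w[1],.15],feed=.15)
m=e+F.apply([-.062,.031,0]); p=m+F.apply([-.02,0,0]); goto([p[0],p[1],.2],down(yaw))
cp=camera_params('wrist'); im=get_image('wrist'); save(im,'w2.png'); np.save('cp2.npy',cp)
for pt in (m+[0,0,.016],): print(proj(cp,pt))
for t in ('pointer','mark'):
    for r in find_in(t,'wrist')[:3]: print(t,round(r['p'],2),np.round(r['position'],1))
u,v=proj(cp,m+[0,0,.016]).astype(int); print(u,v)
u0=max(u-140,0); v0=max(v-140,0); a=im[v0:v0+200,u0:u0+280]; print(u0,v0); save(cv2.resize(a,None,fx=2.8,fy=2.8,interpolation=cv2.INTER_CUBIC),'c.png')
print(read_state()['clock'])
E
```

```text
5.45 [ 0.30086919  0.54997909 -0.55401261] -1.6113157053662877
grip 55.43067166600254 30.00040501356125 [-1.41854334 -4.88186844  2.99854362] [ 0.48987497 -0.00539633  0.06821889]
8.2667 turned 0.9713076235543904 [-0.06084766 -1.2922929   1.20038358] [-0.17034582  0.05279046 -0.01186922] [ 0.48992263 -0.0054553   0.06824063]
[278.53436918 176.08530564]
pointer 0.9 [282.1 112.1]
mark 0.69 [476.9 111. ]
mark 0.59 [275.9 174.4]
278 176
138 36
10.6833
```

View pics/c.png

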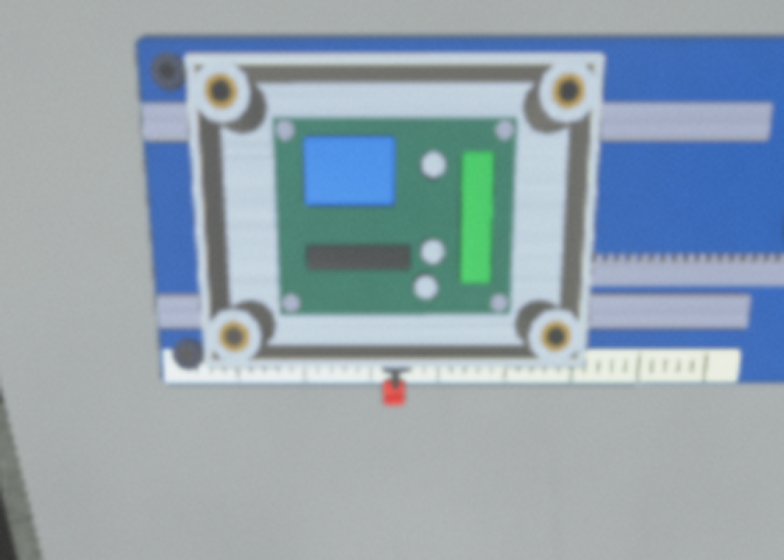

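```bash
python3 - <<'E'
from h import *
cp=np.load('cp2.npy',allow_pickle=True).item(); g=lambda x,y:np.array([x/2.8+138-.3,y/2.8+36-.3])
uv=[g(568,91),g(221,91),g(234,336),g(556,336)]; pts=[(.035,-.05),(.035,.05),(-.035,.05),(-.035,-.05)]
e,r=fit_rect(cp,uv,pts,.066,[.5,.15,-.1]); print('enc2',np.round(e,4),r, 'pred', np.array([.5046,.1283])+R.from_euler('z',-.1099).apply([0,.031,0])[:2])
print(np.round(pix2z(cp,g(394,392),.016),4),np.round(pix2z(cp,g(395,384),.018),4),cp['cx'])
# go look at the cover
goto([.51,-.415,.2],down(np.pi+.2))
cp=camera_params('wrist'); im=get_image('wrist'); save(im,'w3.png'); np.save('cp3.npy',cp)
for t,z in dict(cover_handle=.045,hole_a=.007,cover_under=.007).items():
    for r in find_in(t,'wrist')[:4]: print(t,round(r['p'],2),np.round(r['position'],1),np.round(pix2z(cp,r['position'],z),4))
u,v=[int(a) for a in proj(cp,[.489,-.415,.01])]; u0=max(u-140,0); v0=max(v-100,0); print(u0,v0)
save(cv2.resize(im[v0:v0+200,u0:u0+280],None,fx=2.8,fy=2.8,interpolation=cv2.INTER_CUBIC),'d.png')
s=read_state(); print(s['clock'],s['q'])
E
```

```text
enc2 [ 0.508   0.1589 -0.1081] 0.20489164852182956 pred [0.50800005 0.15911298]
[0.4468 0.166  0.016 ] [0.4501 0.1653 0.018 ] 279.4253292719476
cover_handle 0.8 [282.4 174.6] [ 0.4839 -0.4177  0.045 ]
hole_a 0.91 [281.3 174.6] [ 0.4908 -0.4171  0.007 ]
cover_under 0.89 [281.8 173.1] [ 0.4891 -0.4169  0.007 ]
143 73
14.5833 [-7.87718674e-01  4.76550255e-01  1.42556444e+00  2.17317885e-05
  1.23946010e+00 -2.55876149e+00]
```

View pics/d.png

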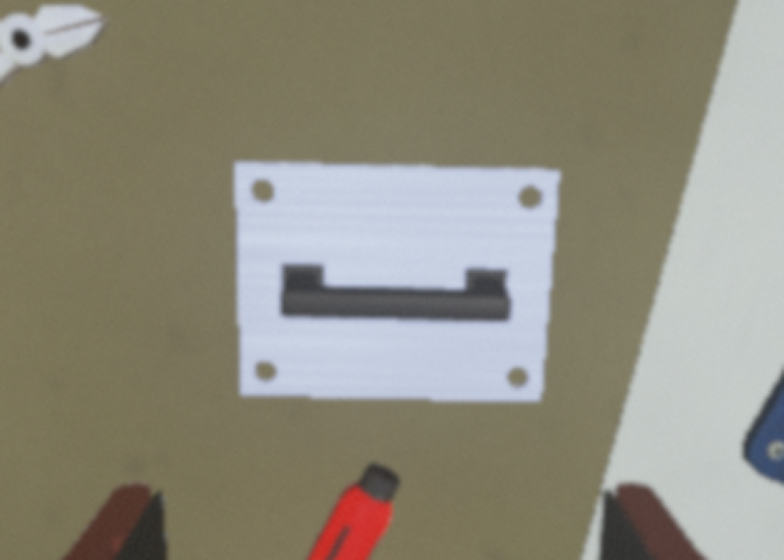

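```bash
python3 - <<'E'
from h import *
cp=np.load('cp3.npy',allow_pickle=True).item(); g=lambda x,y:np.array([x/2.8+143-.3,y/2.8+73-.3])
uv=[g(263,190),g(530,197),g(517,377),g(264,371)]; pts=[(-.035,-.05),(-.035,.05),(.035,.05),(.035,-.05)]
c,r=fit_rect(cp,uv,pts,.0065,[.49,-.417,.2]); print('cover',np.round(c,4),r)
hb=pix2z(cp,g(396,297),.043); print('handle centre from bar',hb)
o=down(c[2]+np.pi/2)
command_gripper(.4)
goto([c[0],c[1],.12],o); move_l([c[0],c[1],.0395],feed=.08)
s=read_state(); print(s['clock'],s['force'],s['opening'])
command_gripper(0); s=read_state(); print('grip',s['opening']*88,s['finger_force'],s['force'])
move_l([c[0],c[1],.25],feed=.12); s=read_state(); print('lift',s['clock'],s['opening']*88,s['finger_force'],s['force'],s['ft_torque'],s['q'])
cp=camera_params('wrist'); im=get_image('wrist'); save(im,'w4.png'); np.save('cp4.npy',[cp,s['eef_pos'],s['eef_rot']])
E
```

```text
cover [ 0.4909 -0.4149  0.1735] 0.1353132605482969
handle centre from bar [ 0.48789089 -0.41511433  0.043     ]
18.0917 [-0.25389158 -0.40644274  0.03246784] 0.398014879513783
grip 10.033739835218768 30.000272691249847 [-0.54763104 -0.25164393  2.51374359]
lift 20.5167 10.024138054192868 29.99937415122986 [ 0.26002264  0.45196731 -2.46918094] [ 0.01822331 -0.10391157  0.00768957] [-8.09162528e-01  4.14245692e-01  1.40264985e+00 -4.72271661e-06
  1.32622498e+00 -9.82594098e-01]Traceback (most recent call last):
  File "<stdin>", line 12, in <module>
    arr = np.asanyarray(arr)
ValueError: setting an array element with a sequence. The requested array has an inhomogeneous shape after 1 dimensions. The detected shape was (3,) + inhomogeneous part.
```

View pics/w4.png

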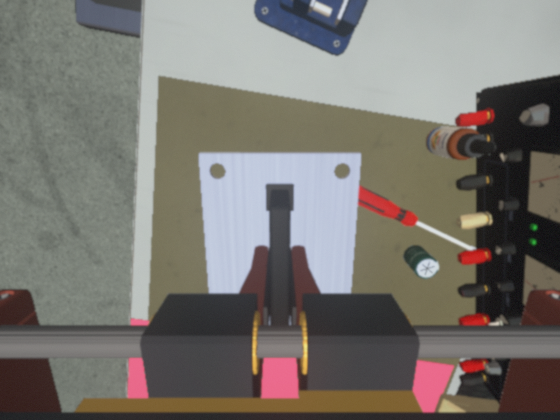

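```bash
python3 - <<'E'
from h import *
cp=camera_params('wrist'); s=read_state(); r=rot(s['eef_rot']); p=np.array(s['eef_pos'])
im=cv2.cvtColor(cv2.imread('pics/w4.png'),cv2.COLOR_BGR2GRAY)
obs=[]
for u,v in ((217,171),(342,171)):
    a=im[v-11:v+12,u-11:u+12].astype(float); w=np.clip(150-a,0,None); yy,xx=np.mgrid[-11:12,-11:12]; w[xx**2+yy**2>110]=0
    obs.append([u+(w*xx).sum()/w.sum(),v+(w*yy).sum()/w.sum()])
obs+=[[200.,153.],[360.5,153.]]
print(np.round(obs,2))
tp=[(.05,-.035,.033),(.05,.035,.033),(.06,-.045,.032),(.06,.045,.032)]
pr=[proj(cp,p+r.apply(t)) for t in tp]; print(np.round(pr,2))
# fit slide along bar dx, roll pitch(about tool y), yaw(about z), dy
def f(q,k): 
    dx,dy,yaw,pit=np.array(q)*k
    B=R.from_euler('zy',[yaw,pit]); return np.concatenate([proj(cp,p+r.apply(B.apply(t)+[dx,dy,0]))-o for t,o in zip(tp,obs)])
for k in ([1,1,1,0],[1,1,1,1]):
    q=least_squares(f,[0,0,0,0],args=(np.array(k),)); print(k,np.round(q.x,4),np.round(q.fun,1))
E
```

```text
[[216.86 170.54]
 [341.78 170.47]
 [200.   153.  ]
 [360.5  153.  ]]
[[216.45 171.32]
 [341.38 171.3 ]
 [196.78 153.5 ]
 [361.01 153.47]]
[1, 1, 1, 0] [0.0003 0.0005 0.0006 0.    ] [ 0.4  0.2  0.5  0.3 -2.4 -0.1  1.5 -0.1]
[1, 1, 1, 1] [ 0.0017  0.0005  0.0006 -0.051 ] [ 1.3  0.1 -0.4  0.2 -1.  -0.2  0.1 -0.1]
```

```bash
python3 - <<'E'
from h import *
y=-.109+np.pi/2; o=down(y); r=rot(o); t=np.array([.508,.159,0])-r.apply([.0003,.0002,0])
goto([t[0],t[1],.22],o)
cp=camera_params('wrist'); im=get_image('wrist'); save(im,'w5.png')
move_l([t[0],t[1],.1125],feed=.05,contact_N=4)
hold(.5); s=read_state(); print(s['clock'],s['eef_pos'],t,s['eef_rot'],o,s['force'],s['opening']*88,np.abs(s['qd']).max())
cp=camera_params('wrist'); im=get_image('wrist'); save(im,'w6.png'); 
b=get_image('top'); save(b,'t6.png'); c=get_image('scene'); save(c,'s6.png')
def z(i,u,v,w,h,W): return cv2.resize(i[v:v+h,u:u+w],(W,300),interpolation=cv2.INTER_CUBIC)
tc=proj(camera_params('top'),[.508,.159,.08]).astype(int); sc=proj(camera_params('scene'),[.508,.159,.08]).astype(int); print(tc,sc)
A=z(im,100,30,360,270,400); B=z(b,tc[0]-60,tc[1]-45,120,90,400); C=z(c,sc[0]-60,sc[1]-45,120,90,400)
D=z(im,195,130,80,60,400)
save(np.vstack([np.hstack([A,B]),np.hstack([C,D])]),'f.png')
E
```

```text
25.4833 [0.50777121 0.15870206 0.1124865 ] [ 5.07768552e-01  1.58723537e-01 -2.44929360e-20] [ 1.65206948e-05  7.44560630e-01  6.67554842e-01 -2.72236856e-05] [np.float64(4.5592078338962516e-17), np.float64(0.7445751439632308), np.float64(0.6675386543056021), np.float64(4.087495381512436e-17)] [ 0.01319874 -0.29613882 -1.88917744] 10.237302473794966 0.0014090376734177243
[177 229] [230 163]
```

View pics/f.png

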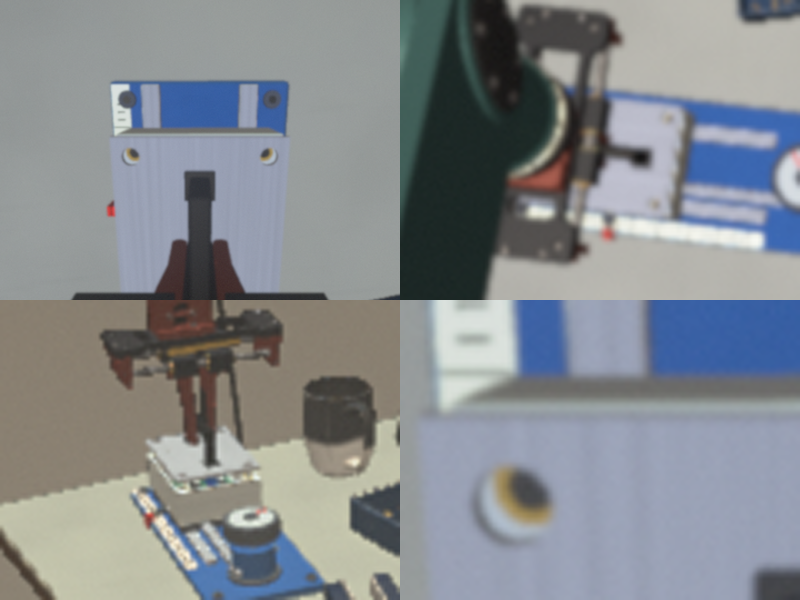

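```bash
python3 - <<'E'
from h import *
cp=camera_params('wrist'); s=read_state(); r=rot(s['eef_rot']); p=np.array(s['eef_pos'])
F=R.from_euler('z',-.109)
for sx in (-.035,.035):
    print(sx,'thread',proj(cp,F.apply([sx,.05,0])+[.508,.159,.066]))
for ty in (-.035,.035): print('hole top/bot',proj(cp,p+r.apply([.05,ty,.0325])),proj(cp,p+r.apply([.05,ty,.0365])))
im=cv2.imread('pics/w6.png')
a=[cv2.resize(im[155:183,u-14:u+14],(392,392),interpolation=cv2.INTER_CUBIC) for u in (217,342)]; cv2.imwrite('pics/g.png',np.hstack(a))
E
```

```text
-0.035 thread [220.90774775 167.19640175]
0.035 thread [337.34644644 167.17472051]
hole top/bot [216.14710253 171.64210404] [217.4936405  170.44833303]
hole top/bot [341.39753519 171.61789142] [340.07640275 170.42469236]
```

View pics/g.png

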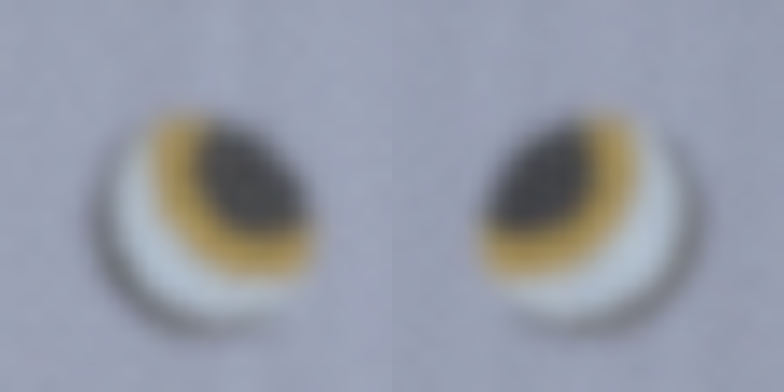

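```bash
python3 - <<'E'
from h import *
hold(.5); s=read_state(); print(s['clock'],s['force'],s['eef_pos'],s['opening']*88,np.abs(s['qd']).max()); print(hand_in())
E
```

```text
26.1333 [-0.38911146  1.04240241 -1.57996461] [0.50779477 0.15871831 0.11251368] 9.67049357708586 0.0025054917829864082
the job is handed in; nothing more can be done
None
```

I turned the handwheel until the pointer lined up with the red clip. The cover is now held still, about 10 mm above the enclosure rim, with its holes within about 0.5 mm of the threads by my camera estimate. I handed the job in at 26.1 s; no verdict was shown.

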